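# Clear and load the vibrating table

### The arm

A 6-joint arm with a two-finger parallel gripper is mounted at the origin on a cart in front of the work surface, level with it; the furniture and walls round the work are solid. World frame = base frame: x ahead of the robot, y to its left, z up, the work surface at z = 0. Lengths are in m, angles in rad, forces in N, time in s.
With the tool pointing down it reaches from about 0.25 to 0.725 m from the base axis. Payload 9.7 kg.
Tool frame: the origin (TCP) lies at the very end of the fingers, on their centre line; the grasp point (between the pads) lies 19 mm behind it; z points along the fingers, y is the line along which they close (so a half turn about z gives the same grasp; the last joint's range is limited). The gripper opens to 85 mm and grips with 20 to 120 N. Pads are 22 mm wide; open, the fingers measure 114 mm over their backs; the gripper's body (76 mm by 85 mm) begins 54 mm behind the grasp point. The pads swing forward as they close: fully open they stand 13 mm farther back than shut.
Start: joints at [-1.23, 0.087, 0.176, 1.66, 0, 1.571], TCP at [0.184, -0.518, 0.231] pointing down, gripper open.
Joint ranges: [-3.13, 3.13], [-0.85, 1.81], [-1.15, 1.24], [-2.2, 2.28], [-1.44, 1.52], [-3.14, 3.14]. Speed limits (rad/s): [2.22, 2.22, 2.57, 3.14, 3.14, 3.14].

### API

Orientations are given as a unit quaternion [x, y, z, w].
In Python, from workcell import ctrl gives the robot as it stands.
- The arm moves only by the tool send_rows, never from a script. Its argument "rows" is a list that holds one entry, the list of rows, each a list of 4 numbers: the shift along the tool's x, y, z in units of 50 mm (1.0 is 50 mm), then the turn about the tool's z in units of 5 degrees (1.0 is 5 degrees). In form: [[[x, y, z, roll], ...]]. A call has 1 to 20 rows; each row is the pose to reach, as a shift and turn from the pose commanded when the call began, along the tool's axes at that moment; what a row does not reach only later rows make up. A row lasts 1/8 s, in which the tool goes at most 62.5 mm and 10.7 degrees, less where a joint would pass 70% of its speed; a pose out of reach is approached as far as the arm can. A call with a gripper value outside its range is refused whole. "fingers" is the opening, from -1 (shut) to 1 (fully open), so that 0 is half open, set as the call begins (left out, the last holds). The fingers move at their own pace and stop on an object; "newtons" is the grip in N (left out, the last holds). Time passes only in rows, so rows that repeat a pose let the fingers close. It gives the time, the measured TCP pose, the force, the opening and the grip force at its end, in the units of the state.
- ctrl.observe(): the state, without advancing time (a new reading comes with each control period).
- ctrl.camera(name): name is "scene" or "top"; returns (picture, depth): 384x512x3 uint8, blue, green, red; 384x512 float32, m along the optical axis (not along the pixel's ray), 0 where there is no reading.
- ctrl.calibration(name): a dict with "fx", "fy", "cx", "cy" (pixels), "D" ([k1, k2, p1, p2, k3] as OpenCV has them; the pictures are not rectified), "extrinsics" (4x4, takes a point from camera to world coordinates). Camera axes: x right, y down, z forward; pixel columns grow to the right and rows downward; lengths in m; the calibration is good to about 2 mm. A picture is of the moment at which its call begins. calibration takes no time and is no camera call.
- ctrl.job_done(): hands the job in; it is judged then, once.
The state is a dict: "time_s": time; "qpos": joint angles; "joint_velocities": joint speeds; "effort": joint torques, N m; "tool_pos": TCP position; "ee_rot": TCP orientation; "ft_force": force on the tool from outside, world axes, zero at the start; "torque": the same for the moment, N m; "width": finger opening in m; "grasp_force": force on a finger pad.
Only numpy, scipy, OpenCV 4.12 (cv2) and the standard library are available. Lean on these libraries where they do the work, as an engineer would, in place of code of your own. Each camera call takes 0.05 s, during which the arm holds its last target. There are 200 camera calls.

### The job

Nudge the vibrating table's slide switch to off (towards the robot, ring mark), then throw all the pine and white pipe offcuts lying on its deck into the grey scrap bin. Then stand the two steel moulds on the deck, each centred lengthwise on a black rubber strip of its own, and only when both are set slide the switch fully back to on (away from the robot, bar mark). Never handle offcuts or moulds while the table is on: if one shifts late, switch off, put it right and switch on again.

Things in the scene. Friction and masses are not known exactly. Their poses are not given: they have to be found in the camera images.
- shaker: vibrating table, fixed (it does not really shake). Origin: at worktop height under the deck's middle; x points away from the robot at yaw 0. Deck 264 (x) x 244 mm (y), top at 60 mm, lip 8 mm higher round it. Two black rubber strips 220 (x) x 80 (y) x 3 mm lie on it at y = +55 and -55 mm. At its +y side a control box, 130 (x) x 80 mm (y), centre y = +170 mm, flat top at 75 mm, bears the switch
- strip_near_box (a point): centre of the top face of the rubber strip nearer the control box, 63 mm above the worktop; axes as the vibrating table's
- strip_far (a point): centre of the top face of the other rubber strip, 63 mm above the worktop; axes as the vibrating table's
- slide_switch (a joint): slide switch's travel along the table's -x, m: 0 = fully on (far end, by the white bar mark), 0.014 = fully off (end nearer the robot, by the white ring mark); starts on. A spring detent drives it to the nearer end: about 4 N along x on the ridge start it, and past the middle (0.007) it snaps over
- switch_ridge (a point): middle of the top edge of the switch's ridge, a cross rib 6 mm thick (table's x) and 20 mm wide (table's y), standing 9 mm above the flat top of the control box on a flush black slide in an aluminium plate; moves with the switch. The box top is flat and free for 50 mm before and behind it. Axes as the table's
- scrap_bin: open grey plastic bin fixed to the worktop, 170 mm (its x) x 180 mm (its y) x 100 mm high, walls and floor 5 mm. Origin: centre of its underside; x and y along its sides, z up
- pine_a: offcut of pine lying on the vibrating table, 60 mm (its x) x 110 mm (its y) x 38 mm high, about 0.12 kg; scrap; origin: centre of the underside, z up. May be absent
- pine_b: offcut of pine lying on the vibrating table, 60 mm (its x) x 110 mm (its y) x 38 mm high, about 0.12 kg; scrap; origin: centre of the underside, z up. May be absent
- pipe_tee: white PVC tee lying on the vibrating table, scrap, 58 x 77 x 35 mm, 0.055 kg; solid tubes 35 mm thick: the run along its y from -38 to +38 mm at x = -11 mm, the branch to x = +29 mm at y = 0; so 58 mm along x at y = 0 from the run's back to the branch's end. Origin: underside, middle of its outline, z up. May be absent
- pipe_elbow: white PVC elbow lying on the vibrating table, scrap, 58 x 58 x 35 mm, 0.04 kg; solid tubes 35 mm thick: one along its x from -11 to +29 mm at y = +11 mm, one along its y from -29 to +11 mm at x = -11 mm; so 58 mm along x at y = +5 mm. Origin: underside, middle of its outline, z up. May be absent
- mould_a: closed steel prism mould, loose, 0.4 to 0.8 kg, waiting on the worktop between vibrating table and bin. Box 164 mm long (its x) x 60 mm wide (its y), flat lid at 50 mm; a solid grip rib 70 mm long (x) x 24 mm wide (y) stands on the middle of the lid, from 50 to 80 mm above the underside, to be gripped across. Origin: centre of the underside, z up
- mould_b: closed steel prism mould, loose, 0.4 to 0.8 kg, waiting on the worktop between vibrating table and bin. Box 164 mm long (its x) x 60 mm wide (its y), flat lid at 50 mm; a solid grip rib 70 mm long (x) x 24 mm wide (y) stands on the middle of the lid, from 50 to 80 mm above the underside, to be gripped across. Origin: centre of the underside, z up
Not all that is in view belongs to the job. Of the things that look like the pipe_elbow, the larger one is meant.

How it is judged:
By the outcome, as a careful person would: the job done as asked, in the order asked, and still so for the second after the job is handed in, with the robot touching nothing.
Of pine_a, pine_b, pipe_tee, pipe_elbow only 2 to 4 are there at a start; the rules pass over those that are not, and their reading is None.
At some moment in a run one of mould_a, mould_b, pipe_tee, pipe_elbow may be knocked a few centimetres aside while the robot is not near it.
Once in a run the grip may slacken for a moment while it holds something.
It also fails if it takes over 210 s, if anything falls off the work surface, if the arm or the gripper's body presses on something with over 40 N, if the wrist force passes 120 N, or if a joint passes its speed limit or range.

## Working session

There is one attempt and no reset: what is moved stays moved. The work goes in short steps, Python scripts to look and compute and a tool call to move; the robot and the scene stay as the last step left them, time stands still between calls to the robot, and variables do not carry over. Pictures are saved under pics/ and viewed, at most 14 in all, crops included, and the job is handed in when it is done.

Besides the shell and the picture viewer there is one more tool, called after "Request:" in YAML: its name, and indented under it one key for each argument. send_rows: Moves the arm, as the interface text tells. Its arguments: {"type":"object","properties":{"rows":{"type":"array"},"fingers":{"type":"number"},"newtons":{"type":"number"}},"required":["rows"]}

```bash
mkdir -p pics; cat > h.py <<'E'
import numpy as np, cv2
from workcell import ctrl
def grab(n,save=None):
    im,d=ctrl.camera(n)
    if save: cv2.imwrite('pics/'+save,im)
    return im,d
def ray(n,u,v):
    c=ctrl.calibration(n);K=np.array([[c['fx'],0,c['cx']],[0,c['fy'],c['cy']],[0,0,1.]])
    p=cv2.undistortPoints(np.array([[[u,v]]],float),K,np.array(c['D'],float))[0,0]
    T=np.array(c['extrinsics']); return T[:3,3],T[:3,:3]@np.array([p[0],p[1],1.])
def atz(n,u,v,z):
    o,r=ray(n,u,v); return o+r*(z-o[2])/r[2]
def dep(n,d,u,v):
    o,r=ray(n,u,v); return o+r*float(np.median([x for x in d[v-1:v+2,u-1:u+2].ravel() if x>0] or [0]))
E
python3 - <<'E'
from h import *
for n in('scene','top'):
    im,d=grab(n); cv2.imwrite(f'pics/{n}0.png',cv2.resize(im,(800,600),interpolation=cv2.INTER_CUBIC)); np.save(n+'0.npy',d); cv2.imwrite(n+'0raw.png',im)
    c=ctrl.calibration(n); print(n,c['fx'],np.round(c['extrinsics'],3).tolist())
o=ctrl.observe(); print(o['time_s'],o['tool_pos'],o['ee_rot'],o['width'])
E
```

```text
scene 398.4304372502721 [[-0.633, -0.291, 0.717, -0.259], [-0.774, 0.258, -0.578, 0.651], [-0.017, -0.921, -0.388, 0.507], [0.0, 0.0, 0.0, 1.0]]
top 368.98860190188225 [[0.011, -0.996, 0.092, 0.409], [-1.0, -0.011, -0.009, 0.004], [0.01, -0.092, -0.996, 1.091], [0.0, 0.0, 0.0, 1.0]]
0.1 [ 0.1837612  -0.51817023  0.23066947] [ 9.85519248e-01  1.69562562e-01 -9.21731091e-05 -5.83212170e-04] 0.08530808743729094
```

View pics/scene0.png

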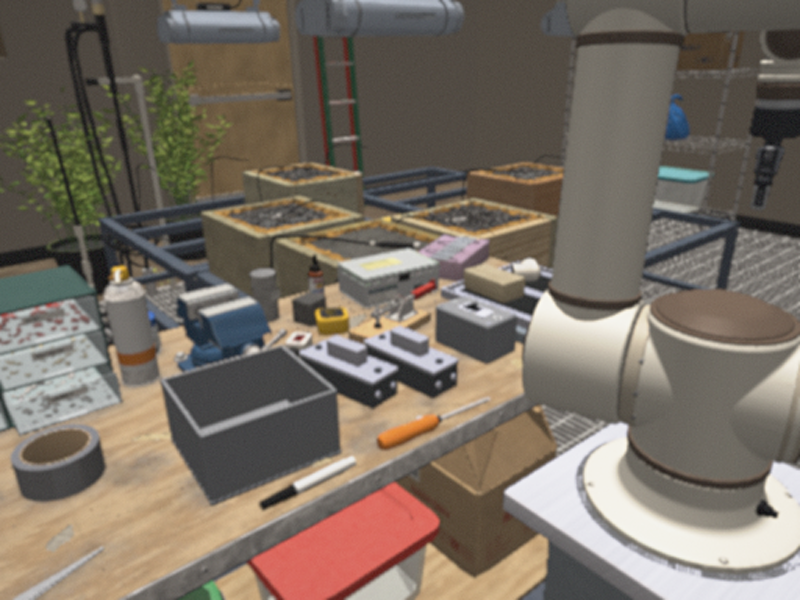

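View pics/top0.png

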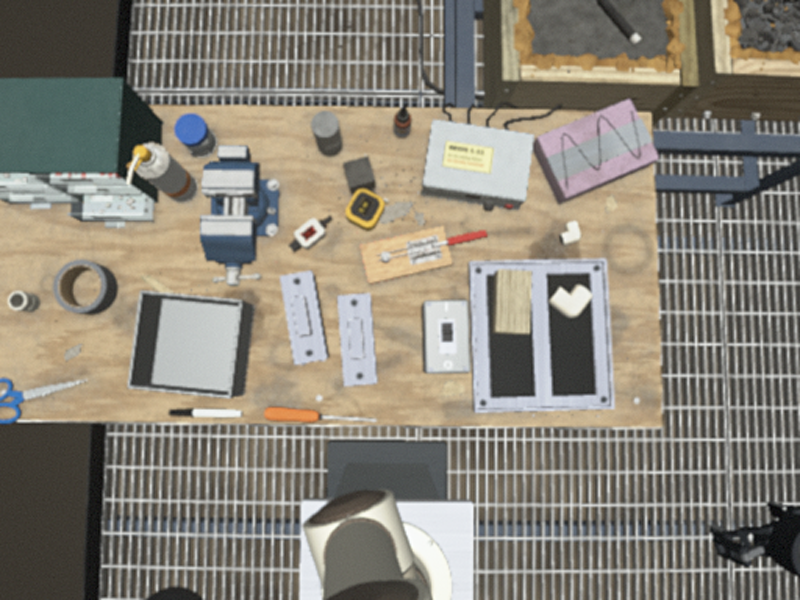

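Top view: one pine offcut is at (513,301). Of the two elbow-like things, the large one at (571,300) lies on the deck and fits the description; the small one at (570,233) is on the worktop, so it is a decoy. The moulds are at (303,317) and (357,338), the bin at (191,343), and the switch at (447,332). I'll confirm with a crop.

```bash
python3 - <<'E'
from h import *
im=cv2.imread('top0raw.png'); c=im[135:275,175:400]
cv2.imwrite('pics/crop1.png',cv2.resize(c,None,fx=3.5,fy=3.5,interpolation=cv2.INTER_CUBIC))
E
```

```text
(no output)
```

View pics/crop1.png

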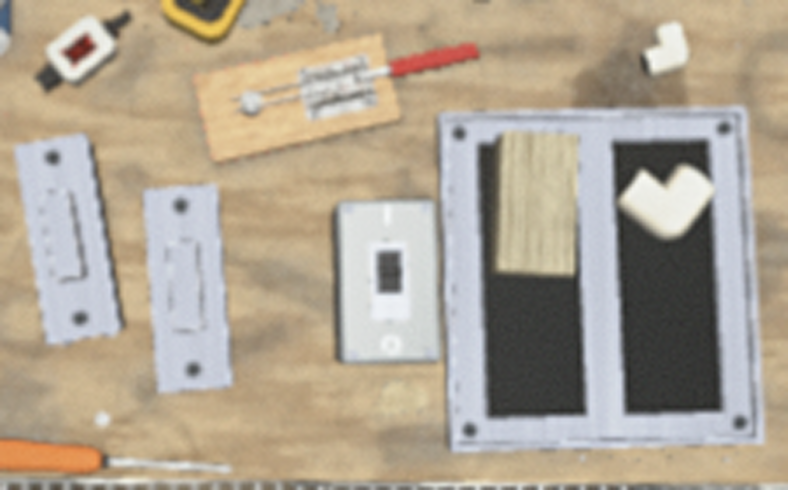

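```bash
python3 - <<'E'
from h import *
d=np.load('top0.npy')
P=lambda x,y:(x/3.5+175-.36,y/3.5+135-.36)
def D(nm,x,y):
    u,v=P(x,y); print(nm,np.round(dep('top',d,int(round(u)),int(round(v))),3))
for nm,x,y in[('strip1',535,350),('strip2',675,350),('lid mid',605,300),('pine',538,200),('elbow',667,215),('elbowR',695,190),('elbL',640,200),('boxtop',352,300),('m1lid',83,316),('m1rib',67,235),('m2lid',195,350),('m2rib',185,285),('wood',300,420)]:D(nm,x,y)
def Q(nm,z,*pts):
    W=np.array([atz('top',*P(*p),z)[:2] for p in pts]); 
    e=W[2]+W[1]-W[0]-W[3] if len(W)==4 else None
    r=cv2.minAreaRect((W*1000).astype(np.float32))
    print(nm,'ctr',W.mean(0).round(4),'rect',np.round(r[0],1),np.round(r[1],1),round(r[2],1)); print('  ',W.round(3).tolist())
Q('deck',.068,(438,115),(747,107),(763,443),(452,450))
Q('strip2',.063,(613,143),(708,140),(721,408),(627,412))
Q('strip1bot',.063,(488,415),(585,410))
Q('pine',.098,(501,132),(579,134),(575,275),(497,270))
Q('m1',.05,(15,145),(88,135),(122,330),(50,343))
Q('m2',.05,(145,190),(217,185),(231,385),(160,391))
Q('box',.075,(335,200),(436,200),(438,362),(338,362))
Q('slide',.075,(378,250),(403,250),(403,292),(378,292))
Q('elbow tip L/R/heel/inner',.0975,(620,205),(712,190),(667,238),(667,180))
for nm,p in (('elbow lobes',[(620,200),(640,168),(684,165),(713,190),(668,238)]),): Q(nm,.08,*p)
B=lambda x,y:(x/1.5625-.18,y/1.5625-.18)
W=np.array([atz('top',*B(*p),.1)[:2] for p in [(139,293),(252,297),(244,397),(130,390)]]); print('bin',W.mean(0),W.round(3).tolist())
u,v=B(270,300)
print(np.round(dep('top',d,int(B(140,340)[0]),int(B(140,340)[1])),3))
E
```

```text
strip1 [ 0.4   -0.218  0.063]
strip2 [ 0.401 -0.33   0.064]
lid mid [ 0.442 -0.275  0.061]
pine [ 0.516 -0.213  0.102]
elbow [ 0.506 -0.315  0.098]
elbowR [ 0.526 -0.337  0.099]
elbL [ 0.517 -0.294  0.096]
boxtop [ 0.439 -0.072  0.078]
m1lid [0.424 0.142 0.054]
m1rib [0.486 0.151 0.081]
m2lid [0.397 0.052 0.051]
m2rib [0.449 0.06  0.081]
wood [ 0.339 -0.034  0.002]
deck ctr [ 0.4591 -0.2715] rect [ 458.4 -272.5] [269.1 251.4] 2.3
   [[0.588, -0.142], [0.598, -0.393], [0.329, -0.4], [0.322, -0.152]]
strip2 ctr [ 0.4618 -0.3266] rect [ 461.7 -327.2] [216.1  77.9] 2.2
   [[0.568, -0.284], [0.571, -0.362], [0.356, -0.368], [0.352, -0.292]]
strip1bot ctr [ 0.3514 -0.2202] rect [ 351.4 -220.2] [77.4  0. ] 93.3
   [[0.349, -0.182], [0.354, -0.259]]
pine ctr [ 0.515 -0.215] rect [ 515.2 -214.9] [ 61.2 110.2] 87.7
   [[0.57, -0.186], [0.569, -0.248], [0.459, -0.243], [0.462, -0.183]]
m1 ctr [0.4871 0.1549] rect [487.7 155.3] [163.5  59.8] 11.1
   [[0.562, 0.2], [0.571, 0.141], [0.413, 0.11], [0.402, 0.168]]
m2 ctr [0.4482 0.0577] rect [448.4  57.3] [162.3  58.5] 5.3
   [[0.526, 0.094], [0.531, 0.036], [0.37, 0.022], [0.365, 0.079]]
box ctr [ 0.4541 -0.0998] rect [454.1 -99.4] [127.7  80.1] 0.6
   [[0.517, -0.059], [0.518, -0.139], [0.391, -0.14], [0.39, -0.062]]
slide ctr [ 0.4617 -0.1027] rect [ 461.7 -102.8] [33.3 19.8] 0.2
   [[0.478, -0.093], [0.478, -0.113], [0.445, -0.113], [0.445, -0.093]]
elbow tip L/R/heel/inner ctr [ 0.5156 -0.3158] rect [ 520.1 -315.5] [43.9 59.3] 46.4
   [[0.514, -0.279], [0.526, -0.352], [0.488, -0.316], [0.534, -0.316]]
elbow lobes ctr [ 0.5263 -0.3204] rect [ 525.4 -320. ] [55.2 55.5] 49.3
   [[0.52, -0.284], [0.545, -0.301], [0.548, -0.336], [0.528, -0.359], [0.49, -0.322]]
bin [0.43422753 0.34075583] [[0.521, 0.436], [0.517, 0.238], [0.345, 0.246], [0.354, 0.443]]
[0.441 0.437 0.087]
```

```bash
cat >> h.py <<'E'
from scipy.spatial.transform import Rotation as Ro
def goal(x,y,z,yaw,pr=''):
    o=ctrl.observe(); R=Ro.from_quat(o['ee_rot']).as_matrix()
    y0=np.degrees(np.arctan2(R[1,0],R[0,0])); s=R.T@(np.array([x,y,z])-o['tool_pos'])/.05
    a=((y0-yaw+90)%180-90)/5
    print(pr,np.round(s,3).tolist(),'roll',round(a,2),'| yaw',round(y0,1),'q',np.round(o['qpos'],2).tolist(),'t',o['time_s'])
E
python3 - <<'E'
from h import *
goal(.484,-.103,.15,2);goal(.484,-.103,.079,2);goal(.4595,-.103,.079,2)
E
```

```text
[8.435, -5.817, 1.62] roll 3.5 | yaw 19.5 q [-1.23, 0.09, 0.18, 1.66, 0.0, 1.57] t 0.1
 [8.435, -5.815, 3.04] roll 3.5 | yaw 19.5 q [-1.23, 0.09, 0.18, 1.66, 0.0, 1.57] t 0.1
 [7.973, -5.979, 3.041] roll 3.5 | yaw 19.5 q [-1.23, 0.09, 0.18, 1.66, 0.0, 1.57] t 0.1
```

Request:
send_rows:
  rows:
    - [[8.43,-5.82,1.2,3.5],[8.43,-5.82,1.2,3.5],[8.43,-5.82,1.2,3.5],[8.43,-5.82,1.2,3.5],[8.43,-5.82,1.2,3.5],[8.43,-5.82,1.2,3.5],[8.43,-5.82,1.2,3.5],[8.43,-5.82,1.2,3.5],[8.43,-5.82,1.2,3.5],[8.43,-5.82,1.2,3.5],[8.43,-5.82,1.2,3.5],[8.43,-5.82,1.2,3.5],[8.43,-5.82,2.4,3.5],[8.43,-5.82,2.4,3.5],[8.43,-5.82,2.4,3.5]]
  fingers: -1
  newtons: 60

```text
time_s: 1.98
tool_pos: [0.4842, -0.1038, 0.1133]
ee_rot: [1.0, 0.017, 0.001, 0.0]
ft_force: [-0.3, -0.8, -0.2]
width: 0.0003
grasp_force: 0.0
```

```bash
python3 - <<'E'
from h import *
goal(.484,-.103,.079,2);goal(.4595,-.103,.079,2)
im,d=grab('scene');c=im[165:265,240:380];cv2.imwrite('pics/s1.png',cv2.resize(c,None,fx=5,fy=5,interpolation=cv2.INTER_CUBIC))
print(ctrl.observe()['tool_pos'])
E
```

```text
[-0.005, -0.017, 0.687] roll -0.0 | yaw 2.0 q [-0.21, -0.06, -0.2, 1.43, -0.0, 2.9] t 1.975
 [-0.495, -0.034, 0.686] roll -0.0 | yaw 2.0 q [-0.21, -0.06, -0.2, 1.43, -0.0, 2.9] t 1.975
[ 0.48480652 -0.10383125  0.11393312]
```

View pics/s1.png

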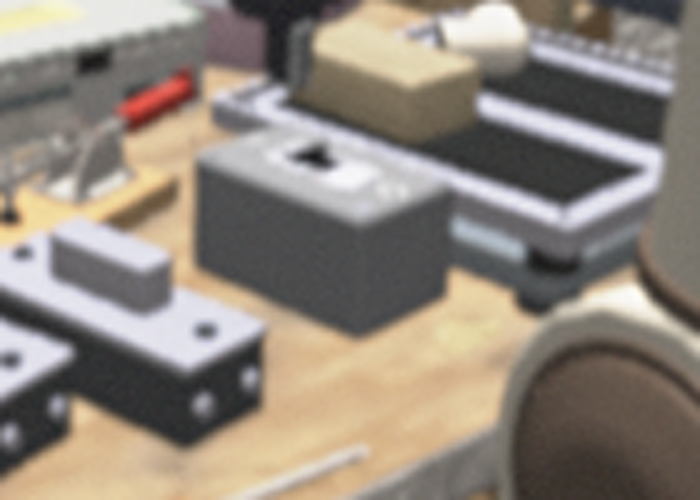

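```bash
python3 - <<'E'
from h import *
c=ctrl.calibration('scene');K=np.array([[c['fx'],0,c['cx']],[0,c['fy'],c['cy']],[0,0,1.]]);T=np.linalg.inv(c['extrinsics'])
pts=np.array([[.484,-.104,.1135],[.4615,-.103,.084],[.4615,-.093,.084],[.4615,-.113,.084],[.4475,-.103,.084]])
p=cv2.projectPoints(pts,cv2.Rodrigues(T[:3,:3])[0],T[:3,3],K,np.array(c['D'],float))[0][:,0]
print((p-[240,165])*5+2)
# depth of ridge in both views: highest points near switch
for n in('scene','top'):
    im,d=grab(n); v,u=np.nonzero(d>0)
    uv=np.stack([u,v],1).astype(float)[:,None]
    cc=ctrl.calibration(n);K=np.array([[cc['fx'],0,cc['cx']],[0,cc['fy'],cc['cy']],[0,0,1.]])
    q=cv2.undistortPoints(uv,K,np.array(cc['D'],float))[:,0];z=d[v,u]
    E=np.array(cc['extrinsics']);W=(E[:3,:3]@np.c_[q*z[:,None],z].T).T+E[:3,3]
    m=(abs(W[:,0]-.455)<.022)&(abs(W[:,1]+.102)<.014)&(W[:,2]>.05)&(W[:,2]<.095)
    print(n,W[m][W[m][:,2]>.082].round(3).tolist()[:15],np.median(W[m][:,2]))
E
```

```text
[[287.85193434  85.9082696 ]
 [313.75617636 146.11755418]
 [301.11469772 150.6094488 ]
 [326.2693285  141.67141858]
 [331.89196828 153.2234306 ]]
scene [[0.463, -0.107, 0.085], [0.461, -0.109, 0.085], [0.458, -0.11, 0.086], [0.462, -0.095, 0.085], [0.462, -0.098, 0.085], [0.463, -0.103, 0.083], [0.459, -0.103, 0.084], [0.459, -0.111, 0.082], [0.458, -0.091, 0.085], [0.457, -0.093, 0.085], [0.458, -0.098, 0.083], [0.457, -0.101, 0.082]] 0.07707247980944945
top [] nan
  return _methods._mean(a, axis=axis, dtype=dtype,
  ret = ret.dtype.type(ret / rcount)
```

Request:
send_rows:
  rows:
    - [[0,0,0.35,0],[0,0,0.68,0],[0,0,0.68,0],[-0.1,0,0.68,0],[-0.2,0,0.68,0],[-0.27,0,0.68,0],[-0.34,0,0.68,0],[-0.4,0,0.68,0],[-0.43,0,0.68,0],[-0.43,0,0.68,0]]

```text
time_s: 3.38
tool_pos: [0.4623, -0.104, 0.0773]
ee_rot: [1.0, 0.018, 0.0, 0.0]
ft_force: [0.1, -0.2, 0.3]
width: -0.0001
grasp_force: 0.0
```

Request:
send_rows:
  rows:
    - [[0.15,0,0,0],[0.15,0,-1,0],[0.15,0,-2,-2],[0.15,0,-2,-4],[0.15,0,-2,-6],[0.15,0,-2,-8],[0.15,0,-2,-10],[0.15,0,-2,-12],[0.15,0,-2,-14],[0.15,0,-2,-16],[0.15,0,-2,-18],[0.15,0,-2,-20],[0.15,0,-2,-22],[0.15,0,-2,-24],[0.15,0,-2,-26],[0.15,0,-2,-28],[0.15,0,-2,-30],[0.15,0,-2,-32],[0.15,0,-2,-34],[0.15,0,-2,-36]]
  fingers: 1

```text
time_s: 5.88
tool_pos: [0.4704, -0.1037, 0.1772]
ee_rot: [-0.021, 1.0, 0.0, -0.0]
ft_force: [0.2, -0.7, -0.3]
width: 0.0855
grasp_force: 0.0
```

```bash
cat >> h.py <<'E'
def cloud(n,save=None):
    im,d=grab(n,save); v,u=np.nonzero(d>0)
    cc=ctrl.calibration(n);K=np.array([[cc['fx'],0,cc['cx']],[0,cc['fy'],cc['cy']],[0,0,1.]])
    q=cv2.undistortPoints(np.stack([u,v],1).astype(float)[:,None],K,np.array(cc['D'],float))[:,0];z=d[v,u]
    E=np.array(cc['extrinsics']);W=(E[:3,:3]@np.c_[q*z[:,None],z].T).T+E[:3,3]
    return W,im
def box(W,x0,x1,y0,y1,z0,z1):
    return W[(W[:,0]>x0)&(W[:,0]<x1)&(W[:,1]>y0)&(W[:,1]<y1)&(W[:,2]>z0)&(W[:,2]<z1)]
def rect(P):
    if len(P)<5: return len(P)
    r=cv2.minAreaRect((P[:,:2]*1000).astype(np.float32)); return len(P),np.round(r[0],1),np.round(r[1],1),round(r[2],1),'mean',P.mean(0).round(3)
E
python3 - <<'E'
from h import *
W,im=cloud('scene'); r=box(W,.43,.485,-.117,-.089,.0815,.09); print(r.round(3).tolist())
W,im=cloud('top'); print('pine',rect(box(W,.4,.6,-.26,-.16,.09,.11)));print('elbow',rect(box(W,.45,.6,-.38,-.262,.078,.11)))
goal(.515,-.215,.2,-2);goal(.515,-.215,.068,-2)
E
```

```text
[[0.451, -0.103, 0.084], [0.447, -0.103, 0.085], [0.446, -0.106, 0.084], [0.445, -0.108, 0.084], [0.451, -0.095, 0.083], [0.448, -0.095, 0.084], [0.446, -0.097, 0.084], [0.445, -0.1, 0.083], [0.446, -0.105, 0.082], [0.444, -0.092, 0.083]]
pine 0
elbow 0
 [-0.81, -2.258, -0.456] roll 0.83 | yaw -177.9 q [-0.22, -0.09, -0.11, 1.56, -0.0, -0.25] t 5.975
 [-0.81, -2.258, 2.184] roll 0.83 | yaw -177.9 q [-0.22, -0.09, -0.11, 1.56, -0.0, -0.25] t 5.975
```

```bash
python3 - <<'E'
from h import *
im,d=grab('top'); print(d.shape,(d>0).mean(),d.min(),d.max(),d[200,330],np.load('top0.npy')[200,330])
cv2.imwrite('pics/t2.png',im[80:300,100:420])
W,_=cloud('top');print(len(W),np.percentile(W,[1,50,99],axis=0).round(2).tolist())
E
```

```text
(384, 512) 0.99591064453125 0.0 2.0795152 0.44493997 0.9961895
195817 [[-0.32, -1.33, -0.87], [0.51, -0.02, -0.0], [1.62, 0.9, 0.66]]
```

View pics/t2.png

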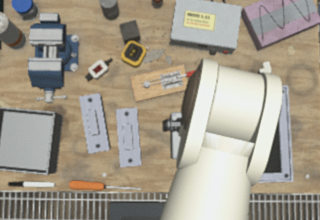

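```bash
python3 - <<'E'
from h import *
W,im=cloud('scene'); print('pine',rect(box(W,.4,.6,-.27,-.16,.092,.11)));print('elbow',rect(box(W,.45,.6,-.38,-.27,.076,.11)))
E
```

```text
pine (344, array([ 514.2, -212.3]), array([ 62. , 111.5]), 88.8, 'mean', array([ 0.507, -0.208,  0.1  ]))
elbow (166, array([ 522.3, -314.7]), array([55.5, 62.1]), 57.1, 'mean', array([ 0.511, -0.308,  0.091]))
```

Request:
send_rows:
  rows:
    - [[-0.4,-1.2,-0.4,0.4],[-0.81,-2.25,0,0.8],[-0.81,-2.25,0.6,0.8],[-0.81,-2.25,0.6,0.8],[-0.81,-2.25,0.6,0.8]]

```text
time_s: 6.75
tool_pos: [0.5144, -0.2144, 0.1485]
ee_rot: [0.018, 1.0, -0.0, 0.0]
ft_force: [0.0, -0.5, 0.4]
width: 0.0854
grasp_force: 0.0
```

Request:
send_rows:
  rows:
    - [[0,0,0.8,0],[0,0,1.3,0],[0,0,1.58,0],[0,0,1.58,0],[0,0,1.58,0]]

```text
time_s: 7.38
tool_pos: [0.515, -0.2148, 0.0699]
ee_rot: [0.017, 1.0, -0.0, 0.001]
ft_force: [0.6, -0.2, 1.0]
width: 0.0854
grasp_force: 0.0
```

Request:
send_rows:
  rows:
    - [[0,0,0,0],[0,0,0,0],[0,0,0,0],[0,0,0,0],[0,0,0,0],[0,0,0,0],[0,0,-0.5,0],[0,0,-1.5,0],[0,0,-2.6,0],[0,0,-2.6,0]]
  fingers: -1
  newtons: 50

```text
time_s: 8.62
tool_pos: [0.5158, -0.2154, 0.203]
ee_rot: [0.017, 1.0, -0.001, 0.003]
ft_force: [-0.9, 0.3, -1.8]
width: 0.0591
grasp_force: 54.4
```

```bash
python3 - <<'E'
from h import *
goal(.437,.348,.2,0);goal(.437,.348,.125,0)
W,im=cloud('top'); print('bin rim',rect(box(W,.3,.56,.2,.5,.093,.107)))
E
```

```text
[1.964, 11.207, 0.018] roll -0.4 | yaw 178.0 q [-0.4, 0.09, 0.13, 1.6, -0.0, -0.36] t 8.625
 [1.974, 11.211, 1.518] roll -0.4 | yaw 178.0 q [-0.4, 0.09, 0.13, 1.6, -0.0, -0.36] t 8.625
bin rim (624, array([457.6, 338. ]), array([204.5, 218.7]), 84.9, 'mean', array([0.438, 0.35 , 0.1  ]))
```

Request:
send_rows:
  rows:
    - [[1.96,11.2,0,-0.4],[1.96,11.2,0,-0.4],[1.96,11.2,0,-0.4],[1.96,11.2,0,-0.4],[1.96,11.2,0,-0.4],[1.96,11.2,0,-0.4],[1.96,11.2,0,-0.4],[1.96,11.2,0,-0.4],[1.96,11.2,0,-0.4],[1.96,11.2,0,-0.4],[1.96,11.2,0,-0.4],[1.96,11.2,0,-0.4],[1.96,11.2,0,-0.4]]

```text
time_s: 10.3
tool_pos: [0.4361, 0.3471, 0.1984]
ee_rot: [0.001, 1.0, -0.0, 0.0]
ft_force: [0.7, 0.3, -0.2]
width: 0.0597
grasp_force: 54.5
```

```bash
python3 - <<'E'
from h import *
goal(.437,.349,.06,0)
W,im=cloud('scene'); print('elbow',rect(box(W,.45,.6,-.38,-.262,.076,.11)))
W,im=cloud('top'); print('elbow',rect(box(W,.45,.6,-.38,-.262,.076,.11)));cv2.imwrite('t3raw.png',im)
E
```

```text
[-0.018, 0.038, 2.768] roll -0.02 | yaw 179.9 q [0.67, 0.09, 0.12, 1.6, -0.0, 0.67] t 10.3
elbow (179, array([ 521.2, -316.4]), array([55.2, 59.1]), 51.5, 'mean', array([ 0.511, -0.306,  0.09 ]))
elbow (379, array([ 522.8, -318.1]), array([58.3, 57.4]), 53.1, 'mean', array([ 0.519, -0.316,  0.095]))
```

Request:
send_rows:
  rows:
    - [[0,0,1,0],[0,0,2,0],[0,0,2.7,0],[0,0,2.7,0],[0,0,2.7,0]]

```text
time_s: 11.02
tool_pos: [0.4364, 0.3486, 0.0652]
ee_rot: [-0.0, 1.0, 0.001, 0.001]
ft_force: [0.6, 0.4, -0.7]
width: 0.0594
grasp_force: 60.4
```

Request:
send_rows:
  rows:
    - [[0,0,0,0],[0,0,0,0],[0,0,0,0],[0,0,0,0],[0,0,0,0],[0,0,-1,0],[0,0,-2,0],[0,0,-2.8,0],[0,0,-2.8,0]]
  fingers: 1

```text
time_s: 12.15
tool_pos: [0.4366, 0.3491, 0.2068]
ee_rot: [-0.0, 1.0, 0.002, 0.002]
ft_force: [0.2, 0.5, 0.0]
width: 0.0854
grasp_force: 0.0
```

```bash
python3 - <<'E'
from h import *
goal(.5185,-.315,.16,-38)
E
```

```text
[-1.627, -13.287, 0.897] roll 7.61 | yaw -180.0 q [0.67, 0.1, 0.14, 1.61, 0.0, 0.67] t 12.15
```

Request:
send_rows:
  rows:
    - [[-1.63,-13.29,0.3,7.6],[-1.63,-13.29,0.3,7.6],[-1.63,-13.29,0.3,7.6],[-1.63,-13.29,0.3,7.6],[-1.63,-13.29,0.3,7.6],[-1.63,-13.29,0.3,7.6],[-1.63,-13.29,0.3,7.6],[-1.63,-13.29,0.3,7.6],[-1.63,-13.29,0.3,7.6],[-1.63,-13.29,0.3,7.6],[-1.63,-13.29,0.3,7.6],[-1.63,-13.29,0.3,7.6],[-1.63,-13.29,0.3,7.6],[-1.63,-13.29,0.3,7.6],[-1.63,-13.29,0.9,7.6],[-1.63,-13.29,0.9,7.6]]

```text
time_s: 14.15
tool_pos: [0.5167, -0.3146, 0.1566]
ee_rot: [0.325, 0.946, 0.0, -0.002]
ft_force: [-0.4, 0.7, -0.1]
width: 0.0855
grasp_force: 0.0
```

```bash
python3 - <<'E'
from h import *
goal(.5185,-.315,.068,-38)
W,im=cloud('scene'); print('elbow',rect(box(W,.45,.6,-.38,-.262,.076,.105)))
E
```

```text
[-0.039, 0.016, 1.773] roll 0.02 | yaw 142.1 q [-0.55, 0.21, 0.17, 1.53, 0.0, 0.11] t 14.15
elbow (177, array([ 522.2, -316. ]), array([55.6, 59.1]), 50.9, 'mean', array([ 0.511, -0.306,  0.09 ]))
```

Request:
send_rows:
  rows:
    - [[-0.04,0.02,0.9,0],[-0.04,0.02,1.5,0],[-0.04,0.02,1.88,0],[-0.04,0.02,1.88,0],[-0.04,0.02,1.88,0]]

```text
time_s: 14.82
tool_pos: [0.5203, -0.3169, 0.0661]
ee_rot: [0.325, 0.946, -0.0, 0.001]
ft_force: [-0.3, -0.4, 0.9]
width: 0.0857
grasp_force: 0.0
```

Request:
send_rows:
  rows:
    - [[0,0,0,0],[0,0,0,0],[0,0,0,0],[0,0,0,0],[0,0,0,0],[0,0,0,0],[0,0,-0.5,0],[0,0,-1.5,0],[0,0,-2.8,0],[0,0,-2.8,0],[0,0,-2.8,0]]
  fingers: -1
  newtons: 40

```text
time_s: 16.2
tool_pos: [0.5197, -0.3167, 0.2043]
ee_rot: [0.325, 0.946, -0.0, 0.0]
ft_force: [1.1, 0.4, -1.4]
width: 0.0567
grasp_force: 42.8
```

```bash
python3 - <<'E'
from h import *
goal(.437,.349,.2,0)
E
```

```text
[9.497, 9.476, 0.082] roll -7.6 | yaw 142.0 q [-0.55, 0.22, 0.27, 1.62, -0.0, 0.12] t 16.2
```

Request:
send_rows:
  rows:
    - [[9.5,9.48,0,-7.6],[9.5,9.48,0,-7.6],[9.5,9.48,0,-7.6],[9.5,9.48,0,-7.6],[9.5,9.48,0,-7.6],[9.5,9.48,0,-7.6],[9.5,9.48,0,-7.6],[9.5,9.48,0,-7.6],[9.5,9.48,0,-7.6],[9.5,9.48,0,-7.6],[9.5,9.48,0,-7.6],[9.5,9.48,0,-7.6],[9.5,9.48,0,-7.6],[9.5,9.48,0,-7.6],[9.5,9.48,0,-7.6],[9.5,9.48,0,-7.6]]

```text
time_s: 18.2
tool_pos: [0.4371, 0.3488, 0.2045]
ee_rot: [0.0, 1.0, 0.0, 0.0]
ft_force: [-0.6, -0.2, -0.8]
width: 0.0565
grasp_force: 42.8
```

Request:
send_rows:
  rows:
    - [[0,0,0.8,0],[0,0,1.6,0],[0,0,2,0],[0,0,2,0],[0,0,2,0]]

```text
time_s: 18.82
tool_pos: [0.4373, 0.3495, 0.1056]
ee_rot: [-0.0, 1.0, 0.0, 0.001]
ft_force: [0.5, -0.0, -0.7]
width: 0.0563
grasp_force: 42.8
```

Request:
send_rows:
  rows:
    - [[0,0,0,0],[0,0,0,0],[0,0,0,0],[0,0,0,0],[0,0,0,0],[0,0,-1,0],[0,0,-2.2,0],[0,-2,-2.4,0],[0,-2,-2.4,0],[0,-2,-2.4,0]]
  fingers: 1

```text
time_s: 20.08
tool_pos: [0.4371, 0.2476, 0.2253]
ee_rot: [0.001, 1.0, 0.0, 0.001]
ft_force: [0.0, -0.3, 0.1]
width: 0.0853
grasp_force: 0.0
```

```bash
python3 - <<'E'
from h import *
W,im=cloud('scene');cv2.imwrite('s4raw.png',im); W2,i2=cloud('top')
for nm,w in(('s',W),('t',W2)):
  for r in((.35,.62,.105,.24),(.35,.62,0,.105)):
    print(nm,'rib',rect(box(w,*r,.07,.09)),'lid',rect(box(w,*r,.042,.06)))
a=cv2.resize(im[120:340,80:400],(800,550),interpolation=cv2.INTER_CUBIC);cv2.imwrite('pics/s4.png',a)
b=cv2.resize(i2[135:275,70:400],(790,335),interpolation=cv2.INTER_CUBIC);cv2.imwrite('pics/t4.png',b)
print(ctrl.observe()['tool_pos'])
E
```

```text
s rib (200, array([511.6, 177.1]), array([135.5,  48.3]), 37.5, 'mean', array([0.482, 0.16 , 0.078])) lid (720, array([486.5, 156.4]), array([167.1,  62.5]), 11.3, 'mean', array([0.47 , 0.163, 0.05 ]))
s rib (189, array([507.5,  46.3]), array([ 39.9, 194.7]), 79.2, 'mean', array([0.443, 0.062, 0.078])) lid (713, array([486.8,  55. ]), array([ 87.5, 247.2]), 84.4, 'mean', array([0.442, 0.064, 0.05 ]))
t rib (231, array([487.7, 157.4]), array([69.8, 24.1]), 10.9, 'mean', array([0.487, 0.157, 0.081])) lid (994, array([487.7, 157.7]), array([163.7,  60.9]), 11.3, 'mean', array([0.487, 0.156, 0.051]))
t rib (223, array([508.9,  45.9]), array([ 38.5, 194.8]), 78.1, 'mean', array([0.45 , 0.059, 0.081])) lid (1034, array([488.2,  54.9]), array([ 84.9, 248.1]), 84.2, 'mean', array([0.451, 0.058, 0.051]))
[0.43703902 0.24937961 0.22438636]
```

View pics/t4.png

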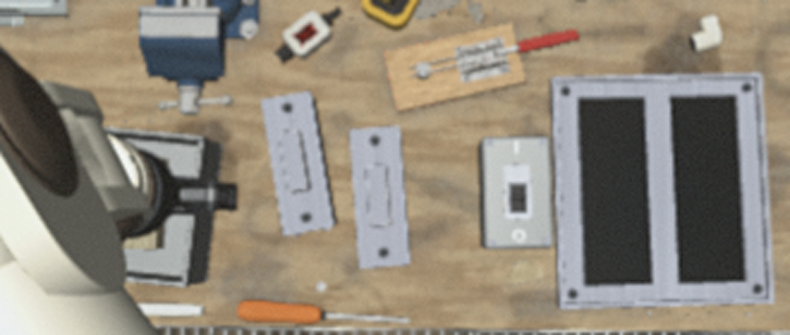

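Deck is clear, with strips at crop (616,190) and (708,190). Pine shows in the bin and the switch slide is down at the ring end. Next I'll refine the strips and the moulds.

```bash
python3 - <<'E'
from h import *
W,im=cloud('top')
print('M2 rib',rect(box(W,.38,.545,0,.1,.07,.09)),'lid',rect(box(W,.35,.54,0,.1,.042,.06)))
g=im.max(2).astype(np.uint8); m=(g<75).astype(np.uint8); m[:135]=0;m[275:]=0;m[:,:300]=0;m[:,400:]=0
n,l,s,c=cv2.connectedComponentsWithStats(m)
for i in range(1,n):
    if s[i,4]<500: continue
    v,u=np.nonzero(l==i); P=np.array([atz('top',a,b,.063) for a,b in zip(u,v)])
    print(s[i],rect(P))
W,_=cloud('scene'); print('s M2 rib',rect(box(W,.38,.51,0.03,.1,.07,.09)))
goal(.4875,.157,.17,11); goal(.450,.0585,.17,5)
E
```

```text
M2 rib (221, array([448.4,  59.4]), array([68.7, 24. ]), 5.2, 'mean', array([0.448, 0.059, 0.081])) lid (1015, array([449.1,  59.5]), array([164.1,  60.1]), 5.2, 'mean', array([0.448, 0.059, 0.051]))
[ 312  176   30   78 2055] (2055, array([ 457.6, -216.6]), array([215.4,  75.7]), 1.7, 'mean', array([ 0.457, -0.217,  0.063]))Traceback (most recent call last):
  File "<stdin>", line 8, in <module>
  File "h.py", line 12, in atz
    o,r=ray(n,u,v); return o+r*(z-o[2])/r[2]
        ~~~^^^^^^^
  File "h.py", line 8, in ray
    c=ctrl.calibration(n);K=np.array([[c['fx'],0,c['cx']],[0,c['fy'],c['cy']],[0,0,1.]])
ValueError: time passes only in moves, steps and waits
```

```bash
sed -i 's/^from workcell import ctrl/from workcell import ctrl as _c\nimport functools\nclass _W:\n    calibration=staticmethod(functools.lru_cache(None)(lambda n:_c.calibration(n)))\n    def __getattr__(s,k): return getattr(_c,k)\nctrl=_W()/' h.py
python3 - <<'E'
from h import *
im,d=grab('top')
g=im.max(2).astype(np.uint8); m=(g<75).astype(np.uint8); m[:135]=0;m[275:]=0;m[:,:300]=0;m[:,400:]=0
n,l,s,c=cv2.connectedComponentsWithStats(m)
for i in range(1,n):
    if s[i,4]<500: continue
    v,u=np.nonzero(l==i); P=np.array([atz('top',a,b,.063) for a,b in zip(u,v)])
    print(s[i],rect(P))
goal(.4875,.157,.17,11); goal(.449,.059,.17,5)
E
```

```text
[ 312  176   30   78 2051] (2051, array([ 457.5, -216.8]), array([215.3,  75.5]), 1.9, 'mean', array([ 0.457, -0.217,  0.063]))
[ 351  176   30   77 2033] (2033, array([ 460.7, -326. ]), array([213.9,  75.6]), 2.0, 'mean', array([ 0.46 , -0.326,  0.063]))
 [-1.012, -1.861, 1.078] roll -2.19 | yaw -179.9 q [0.52, -0.03, 0.04, 1.64, 0.0, 0.52] t 20.275
 [-0.239, -3.821, 1.078] roll -0.99 | yaw -179.9 q [0.52, -0.03, 0.04, 1.64, 0.0, 0.52] t 20.275
```

Request:
send_rows:
  rows:
    - [[-0.24,-3.82,1,-1],[-0.24,-3.82,1,-1],[-0.24,-3.82,1,-1],[-0.24,-3.82,1,-1],[-0.24,-3.82,1,-1],[-0.24,-3.82,1,-1]]

```text
time_s: 21.02
tool_pos: [0.4493, 0.0597, 0.1746]
ee_rot: [-0.045, 0.999, 0.0, 0.0]
ft_force: [0.3, 0.0, 0.0]
width: 0.0853
grasp_force: 0.0
```

```bash
python3 - <<'E'
from h import *
W,_=cloud('scene'); print('s M2 lid',rect(box(W,.35,.54,0.0,.1,.042,.06)))
goal(.4485,.059,.056,5)
E
```

```text
s M2 lid (671, array([447.2,  59.1]), array([166.5,  63. ]), 5.4, 'mean', array([0.433, 0.067, 0.05 ]))
 [0.017, -0.015, 2.372] roll 0.03 | yaw -174.9 q [0.13, -0.16, -0.17, 1.56, 0.0, 0.04] t 21.075
```

Request:
send_rows:
  rows:
    - [[0,0,1,0],[0,0,1.8,0],[0.02,-0.01,2.36,0],[0.02,-0.01,2.36,0],[0.02,-0.01,2.36,0],[0.02,-0.01,2.36,0]]

```text
time_s: 21.82
tool_pos: [0.449, 0.0582, 0.0579]
ee_rot: [-0.044, 0.999, 0.0, 0.001]
ft_force: [0.1, -0.0, 0.1]
width: 0.0857
grasp_force: 0.0
```

Request:
send_rows:
  rows:
    - [[0,0,0,0],[0,0,0,0],[0,0,0,0],[0,0,0,0],[0,0,0,0],[0,0,0,0],[0,0,0,0],[0,0,0,0],[0,0,-0.3,0],[0,0,-0.8,0],[0,0,-1.6,0],[0,0,-2.4,0],[0,0,-2.4,0],[0,0,-2.4,0]]
  fingers: -1
  newtons: 110

```text
time_s: 23.58
tool_pos: [0.4475, 0.0576, 0.1748]
ee_rot: [-0.044, 0.999, -0.0, -0.001]
ft_force: [-0.4, -0.1, -6.5]
width: 0.0221
grasp_force: 109.1
```

```bash
python3 - <<'E'
from h import *
W,_=cloud('scene'); print('lid',rect(box(W,.3,.56,-.06,.1,.155,.185)));print(ctrl.observe()['tool_pos'])
goal(.461,-.326,.19,2)
E
```

```text
lid (816, array([446.4,  58.7]), array([166.6,  62.9]), 5.2, 'mean', array([0.429, 0.069, 0.168]))
[0.44726371 0.05764543 0.17439783]
 [0.399, -7.668, -0.31] roll 0.6 | yaw -175.0 q [0.13, -0.16, -0.17, 1.56, -0.0, 0.04] t 23.625
```

Request:
send_rows:
  rows:
    - [[0,-0.5,-0.3,0],[0.1,-1.3,-0.3,0.2],[0.15,-2.2,-0.3,0.4],[0.2,-3.1,-0.3,0.6],[0.25,-4,-0.3,0.6],[0.3,-4.9,-0.3,0.6],[0.35,-5.8,-0.3,0.6],[0.4,-6.6,-0.3,0.6],[0.4,-7.2,-0.3,0.6],[0.4,-7.5,-0.3,0.6],[0.4,-7.67,-0.3,0.6],[0.4,-7.67,-0.3,0.6],[0.4,-7.67,-0.3,0.6],[0.4,-7.67,-0.3,0.6]]

```text
time_s: 25.38
tool_pos: [0.4618, -0.3253, 0.1916]
ee_rot: [-0.018, 1.0, -0.0, 0.0]
ft_force: [-0.6, -0.2, -6.2]
width: 0.0218
grasp_force: 109.6
```

```bash
python3 - <<'E'
from h import *
W,im=cloud('scene'); L=box(W,.3,.6,-.42,-.25,.165,.2);print('lid',rect(L));print(ctrl.observe()['tool_pos'],ctrl.observe()['width'])
goal(.461,-.326,.12,2)
W=box(W,.37,.6,.1,.23,.042,.06);print('M1 lid',rect(W))
E
```

```text
lid (255, array([ 504.5, -301.2]), array([54.6, 94.3]), 56.9, 'mean', array([ 0.5  , -0.302,  0.18 ]))
[ 0.46184157 -0.32545487  0.19153156] 0.021918518130082446
 [0.018, -0.01, 1.431] roll 0.01 | yaw -177.9 q [-0.61, 0.11, 0.13, 1.58, 0.0, -0.65] t 25.425
M1 lid (726, array([486.6, 156.4]), array([166. ,  63.6]), 11.8, 'mean', array([0.47 , 0.163, 0.05 ]))
```

Request:
send_rows:
  rows:
    - [[0.02,0,0.5,0],[0.02,0,1,0],[0.02,0,1.25,0],[0.02,0,1.38,0],[0.02,0,1.41,0],[0.02,0,1.41,0],[0.02,0,1.41,0]]

```text
time_s: 26.3
tool_pos: [0.461, -0.3263, 0.1215]
ee_rot: [-0.018, 1.0, -0.0, 0.0]
ft_force: [0.1, -0.0, -5.7]
width: 0.0219
grasp_force: 109.3
```

Request:
send_rows:
  rows:
    - [[0,0,0.02,0],[0,0,0.04,0],[0,0,0.05,0],[0,0,0.05,0]]

```text
time_s: 26.8
tool_pos: [0.4609, -0.3261, 0.1197]
ee_rot: [-0.018, 1.0, -0.0, 0.001]
ft_force: [-3.4, 2.4, 5.2]
width: 0.0221
grasp_force: 111.6
```

Request:
send_rows:
  rows:
    - [[0,0,0,0],[0,0,0,0],[0,0,0,0],[0,0,0,0],[0,0,0,0],[0,0,-0.8,0],[0,0,-1.8,0],[0,0,-1.8,0]]
  fingers: 1

```text
time_s: 27.8
tool_pos: [0.4619, -0.3269, 0.2126]
ee_rot: [-0.018, 1.0, -0.002, 0.003]
ft_force: [-0.0, -0.2, 0.7]
width: 0.0855
grasp_force: 0.0
```

```bash
python3 - <<'E'
from h import *
goal(.4875,.157,.2,11)
E
```

```text
[-0.852, 9.655, 0.217] roll -1.79 | yaw -178.0 q [-0.62, 0.11, 0.17, 1.62, -0.0, -0.65] t 27.8
```

Request:
send_rows:
  rows:
    - [[-0.85,9.65,0.1,-1.8],[-0.85,9.65,0.1,-1.8],[-0.85,9.65,0.1,-1.8],[-0.85,9.65,0.1,-1.8],[-0.85,9.65,0.1,-1.8],[-0.85,9.65,0.1,-1.8],[-0.85,9.65,0.1,-1.8],[-0.85,9.65,0.1,-1.8],[-0.85,9.65,0.1,-1.8],[-0.85,9.65,0.8,-1.8],[-0.85,9.65,0.8,-1.8],[-0.85,9.65,0.8,-1.8],[-0.85,9.65,0.8,-1.8]]

```text
time_s: 29.42
tool_pos: [0.4866, 0.1573, 0.1696]
ee_rot: [-0.096, 0.995, 0.0, 0.001]
ft_force: [0.1, -0.2, 0.2]
width: 0.0854
grasp_force: 0.0
```

```bash
python3 - <<'E'
from h import *
W,_=cloud('scene'); print('M1 lid',rect(box(W,.37,.6,.08,.24,.042,.06)))
goal(.487,.157,.057,11)
W,_=cloud('top'); print('M2 lid',rect(box(W,.3,.6,-.4,-.25,.105,.12)),rect(box(W,.3,.6,-.4,-.25,.132,.155)))
E
```

```text
M1 lid (713, array([487., 157.]), array([167.3,  64. ]), 11.2, 'mean', array([0.47 , 0.163, 0.05 ]))
 [-0.002, -0.01, 2.25] roll -0.0 | yaw -169.0 q [0.31, -0.02, -0.05, 1.54, -0.0, 0.12] t 29.475
M2 lid (1110, array([ 461.5, -325.5]), array([164.8,  62.2]), 2.2, 'mean', array([ 0.461, -0.322,  0.114])) (274, array([ 461.2, -325.5]), array([68.7, 24.8]), 2.2, 'mean', array([ 0.461, -0.324,  0.143]))
```

M2 stands on the far strip at (461.5, -325.5), yaw 2.2°. Next is M1.

Request:
send_rows:
  rows:
    - [[0,0,1,0],[0,0,1.8,0],[0,-0.01,2.24,0],[0,-0.01,2.24,0],[0,-0.01,2.24,0],[0,-0.01,2.24,0]]

```text
time_s: 30.28
tool_pos: [0.487, 0.1574, 0.0578]
ee_rot: [-0.096, 0.995, 0.0, 0.001]
ft_force: [0.5, 0.2, 0.6]
width: 0.0853
grasp_force: 0.0
```

Request:
send_rows:
  rows:
    - [[0,0,0,0],[0,0,0,0],[0,0,0,0],[0,0,0,0],[0,0,0,0],[0,0,0,0],[0,0,0,0],[0,0,0,0],[0,0,-0.3,0],[0,0,-0.8,0],[0,0,-1.6,0],[0,0,-2.6,0],[0,0,-2.6,0],[0,0,-2.6,0]]
  fingers: -1

```text
time_s: 32.02
tool_pos: [0.4859, 0.1572, 0.1853]
ee_rot: [-0.096, 0.995, -0.0, -0.001]
ft_force: [0.0, 0.3, -5.2]
width: 0.0226
grasp_force: 108.8
```

```bash
python3 - <<'E'
from h import *
W,_=cloud('scene'); print('lid',rect(box(W,.35,.62,.06,.25,.16,.195)));print(ctrl.observe()['tool_pos'])
goal(.4575,-.217,.19,2)
E
```

```text
lid (1024, array([486.4, 157.9]), array([167.9,  61.6]), 11.4, 'mean', array([0.466, 0.167, 0.176]))
[0.48555698 0.15705341 0.18467031]
 [1.982, -7.236, -0.101] roll 1.81 | yaw -169.0 q [0.31, -0.02, -0.02, 1.57, 0.0, 0.12] t 32.075
```

Request:
send_rows:
  rows:
    - [[0.15,-0.5,-0.1,0.1],[0.35,-1.3,-0.1,0.4],[0.6,-2.2,-0.1,0.7],[0.85,-3.1,-0.1,1],[1.1,-4,-0.1,1.3],[1.3,-4.9,-0.1,1.5],[1.6,-5.8,-0.1,1.7],[1.8,-6.5,-0.1,1.8],[1.95,-7,-0.1,1.8],[1.98,-7.24,-0.1,1.8],[1.98,-7.24,-0.1,1.8],[1.98,-7.24,-0.1,1.8],[1.98,-7.24,-0.1,1.8]]

```text
time_s: 33.7
tool_pos: [0.4584, -0.2163, 0.1913]
ee_rot: [-0.018, 1.0, 0.0, -0.0]
ft_force: [-0.1, 0.5, -4.5]
width: 0.0219
grasp_force: 109.1
```

```bash
python3 - <<'E'
from h import *
W,im=cloud('scene'); goal(.4575,-.217,.12,2)
print('lid',rect(box(W,.3,.6,-.29,-.15,.165,.195)),ctrl.observe()['width'])
E
```

```text
[0.019, -0.012, 1.427] roll 0.02 | yaw -177.9 q [-0.44, -0.03, -0.02, 1.58, 0.0, -0.48] t 33.75
lid (674, array([ 458.8, -214.6]), array([165.1,  64.8]), 3.3, 'mean', array([ 0.443, -0.201,  0.18 ])) 0.02170401916406045
```

Request:
send_rows:
  rows:
    - [[0.02,-0.02,0.5,0],[0.02,-0.02,1,0],[0.02,-0.02,1.2,0],[0.02,-0.02,1.32,0],[0.02,-0.02,1.37,0],[0.02,-0.02,1.4,0],[0.02,-0.02,1.4,0]]

```text
time_s: 34.62
tool_pos: [0.4575, -0.2182, 0.1217]
ee_rot: [-0.018, 1.0, -0.0, 0.0]
ft_force: [-0.3, -0.4, -6.1]
width: 0.0222
grasp_force: 108.9
```

Request:
send_rows:
  rows:
    - [[0,0,0.02,0],[0,0,0.04,0],[0,0,0.05,0],[0,0,0.05,0]]

```text
time_s: 35.12
tool_pos: [0.4574, -0.2183, 0.1196]
ee_rot: [-0.018, 1.0, -0.0, 0.0]
ft_force: [-3.4, 0.0, 4.7]
width: 0.0219
grasp_force: 110.5
```

Request:
send_rows:
  rows:
    - [[0,0,0,0],[0,0,0,0],[0,0,0,0],[0,0,0,0],[0,0,0,0],[0,0,-0.8,0],[0,0,-1.8,0],[0,0,-1.8,0]]
  fingers: 1

```text
time_s: 36.12
tool_pos: [0.4586, -0.2187, 0.2128]
ee_rot: [-0.018, 1.0, -0.001, 0.003]
ft_force: [0.6, 0.1, -1.6]
width: 0.0854
grasp_force: 0.0
```

```bash
python3 - <<'E'
from h import *
goal(.40,.1,.22,2)
E
```

```text
[0.945, 6.412, -0.168] roll 0.01 | yaw -178.0 q [-0.45, -0.03, 0.02, 1.61, 0.0, -0.48] t 36.125
```

Moving clear to the left, then checking the deck, bin and switch before I turn it on.

Request:
send_rows:
  rows:
    - [[0.95,6.4,0,0],[0.95,6.4,0,0],[0.95,6.4,0,0],[0.95,6.4,0,0],[0.95,6.4,0,0],[0.95,6.4,0,0],[0.95,6.4,0,0],[0.95,6.4,0,0],[0.95,6.4,0,0]]
  fingers: -1

```text
time_s: 37.25
tool_pos: [0.3988, 0.0988, 0.2086]
ee_rot: [-0.017, 1.0, -0.0, -0.0]
ft_force: [-0.1, 0.5, -0.4]
width: -0.0004
grasp_force: 0.0
```

```bash
cat > chk.py <<'E'
from h import *
W,im=cloud('top'); S,si=cloud('scene')
print('far',rect(box(W,.3,.6,-.4,-.27,.105,.12)),'near',rect(box(W,.3,.6,-.27,-.15,.105,.12)))
print('ridge s',box(S,.43,.485,-.117,-.089,.0815,.09).mean(0).round(4),'t',box(W,.43,.485,-.117,-.089,.0815,.09).mean(0).round(4))
a=cv2.resize(im[135:275,70:400],(790,335),interpolation=cv2.INTER_CUBIC);b=cv2.resize(si[160:300,80:360],(520,260),interpolation=cv2.INTER_CUBIC)
c=np.zeros((600,800,3),np.uint8);c[:335,:790]=a;c[338:598,:520]=b;import sys;cv2.imwrite('pics/'+sys.argv[1],c)
goal(.427,-.104,.15,2);goal(.427,-.104,.078,2)
E
python3 chk.py c5.png
```

```text
far (1115, array([ 461.5, -325.6]), array([164.9,  62.2]), 2.1, 'mean', array([ 0.461, -0.322,  0.114])) near (1099, array([ 458.1, -218.1]), array([163.5,  61.6]), 2.3, 'mean', array([ 0.457, -0.216,  0.114]))
ridge s [ 0.4449 -0.099   0.0841] t [ 0.4478 -0.101   0.0851]
 [-0.429, -4.078, 1.175] roll -0.02 | yaw -178.1 q [0.24, -0.25, -0.18, 1.64, -0.0, 0.21] t 37.35
 [-0.429, -4.078, 2.615] roll -0.02 | yaw -178.1 q [0.24, -0.25, -0.18, 1.64, -0.0, 0.21] t 37.35
```

View pics/c5.png

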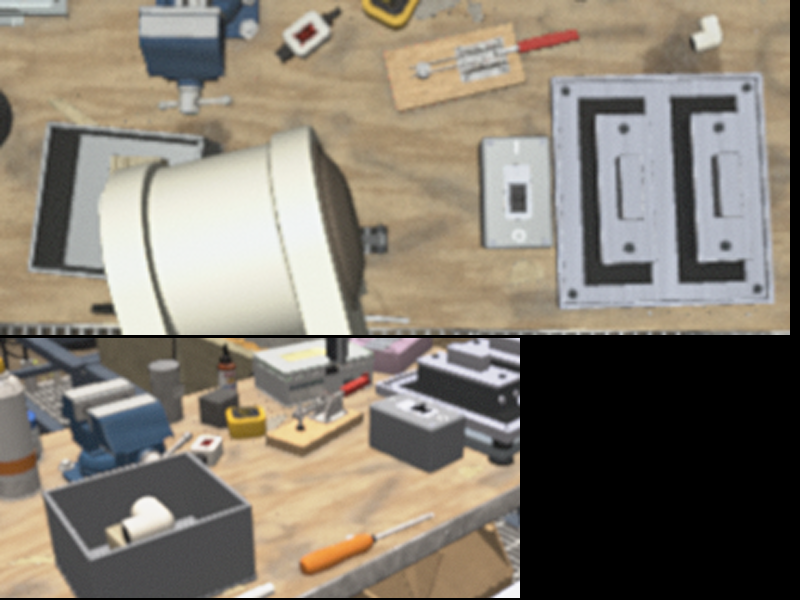

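Both offcuts are in the bin, both moulds are centred on their strips (near 458.1,-218.1; far 461.5,-325.6), and the ridge is at the off end. Now pushing the switch on.

Request:
send_rows:
  rows:
    - [[-0.43,-4.08,0.5,0],[-0.43,-4.08,0.5,0],[-0.43,-4.08,0.5,0],[-0.43,-4.08,0.5,0],[-0.43,-4.08,0.5,0],[-0.43,-4.08,1.3,0],[-0.43,-4.08,1.9,0],[-0.43,-4.08,1.9,0],[-0.43,-4.08,1.9,0]]

```text
time_s: 38.48
tool_pos: [0.4277, -0.1028, 0.1152]
ee_rot: [-0.018, 1.0, -0.0, 0.001]
ft_force: [-0.4, 1.1, -0.3]
width: -0.0002
grasp_force: 0.0
```

```bash
python3 - <<'E'
from h import *
goal(.426,-.104,.078,2);goal(.4455,-.104,.078,2)
E
```

```text
[0.036, -0.022, 0.745] roll 0.01 | yaw -177.9 q [-0.24, -0.19, -0.31, 1.45, 0.0, -0.27] t 38.475
 [-0.354, -0.037, 0.745] roll 0.01 | yaw -177.9 q [-0.24, -0.19, -0.31, 1.45, 0.0, -0.27] t 38.475
```

Request:
send_rows:
  rows:
    - [[0.04,-0.02,0.4,0],[0.04,-0.02,0.73,0],[0.04,-0.02,0.73,0],[-0.05,-0.02,0.73,0],[-0.14,-0.02,0.73,0],[-0.22,-0.02,0.73,0],[-0.28,-0.02,0.73,0],[-0.33,-0.02,0.73,0],[-0.36,-0.02,0.73,0],[-0.36,-0.02,0.73,0]]

```text
time_s: 39.72
tool_pos: [0.4453, -0.1035, 0.0772]
ee_rot: [-0.018, 1.0, 0.0, -0.0]
ft_force: [0.0, -0.1, -0.0]
width: -0.0002
grasp_force: 0.0
```

Request:
send_rows:
  rows:
    - [[0.15,0,0,0],[0.15,0,-0.1,0],[0.15,0,-1.2,0],[0.15,0,-2.4,0],[0.15,2,-2.6,0],[0.15,4,-2.6,0],[0.15,4,-2.6,0],[0.15,4,-2.6,0],[0.15,4,-2.6,0]]

```text
time_s: 40.85
tool_pos: [0.4306, 0.0965, 0.2075]
ee_rot: [-0.019, 1.0, -0.0, 0.0]
ft_force: [-0.1, -0.9, -0.6]
width: 0.0001
grasp_force: 0.0
```

```bash
python3 chk.py c6.png
```

```text
far (1106, array([ 461.7, -325.8]), array([165.5,  62.6]), 2.6, 'mean', array([ 0.461, -0.322,  0.114])) near (1112, array([ 458.1, -218. ]), array([163.4,  61.1]), 2.0, 'mean', array([ 0.457, -0.216,  0.114]))
ridge s [ 0.4606 -0.1027  0.0838] t [ 0.4619 -0.0993  0.0844]
 [0.213, -3.977, 1.149] roll -0.0 | yaw -178.0 q [0.22, -0.18, -0.13, 1.62, -0.0, 0.18] t 40.95
 [0.213, -3.976, 2.589] roll -0.0 | yaw -178.0 q [0.22, -0.18, -0.13, 1.62, -0.0, 0.18] t 40.95
```

View pics/c6.png

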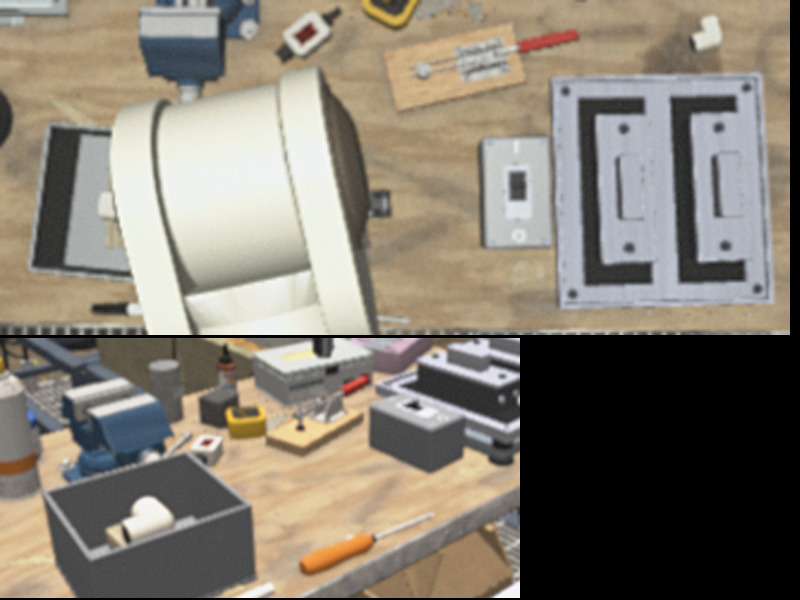

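The slide is now at the bar end (517,186) with the ridge at 0.461, so the switch is on, and the moulds have not moved. I'll wait briefly in case one shifts late.

Request:
send_rows:
  rows:
    - [[0,0,-0.2,0],[0,0,-0.2,0],[0,0,-0.2,0],[0,0,-0.2,0],[0,0,-0.2,0],[0,0,-0.2,0],[0,0,-0.2,0],[0,0,-0.2,0],[0,0,-0.2,0],[0,0,-0.2,0],[0,0,-0.2,0],[0,0,-0.2,0],[0,0,-0.2,0],[0,0,-0.2,0],[0,0,-0.2,0],[0,0,-0.2,0],[0,0,-0.2,0],[0,0,-0.2,0],[0,0,-0.2,0],[0,0,-0.2,0]]

```text
time_s: 43.45
tool_pos: [0.4307, 0.0961, 0.2173]
ee_rot: [-0.018, 1.0, 0.0, -0.0]
ft_force: [-0.2, 0.3, 0.2]
width: -0.0003
grasp_force: 0.0
```

Request:
send_rows:
  rows:
    - [[0,0,0,0],[0,0,0,0],[0,0,0,0],[0,0,0,0],[0,0,0,0],[0,0,0,0],[0,0,0,0],[0,0,0,0],[0,0,0,0],[0,0,0,0],[0,0,0,0],[0,0,0,0],[0,0,0,0],[0,0,0,0],[0,0,0,0],[0,0,0,0],[0,0,0,0],[0,0,0,0],[0,0,0,0],[0,0,0,0]]

```text
time_s: 45.95
tool_pos: [0.4307, 0.0961, 0.2173]
ee_rot: [-0.018, 1.0, 0.0, 0.0]
ft_force: [0.1, 0.4, 0.0]
width: 0.0001
grasp_force: 0.0
```

```bash
python3 chk.py c7.png
```

```text
far (1116, array([ 461.5, -325.6]), array([164.8,  63.6]), 2.0, 'mean', array([ 0.461, -0.322,  0.114])) near (1113, array([ 458.1, -217.9]), array([163.2,  61.3]), 2.2, 'mean', array([ 0.457, -0.216,  0.114]))
ridge s [ 0.4598 -0.1012  0.0842] t [ 0.4582 -0.1011  0.0849]
 [0.215, -3.998, 1.346] roll 0.01 | yaw -178.0 q [0.22, -0.18, -0.1, 1.64, 0.0, 0.18] t 46.05
 [0.215, -3.998, 2.786] roll 0.01 | yaw -178.0 q [0.22, -0.18, -0.1, 1.64, 0.0, 0.18] t 46.05
```

```bash
python3 -c "
from workcell import ctrl
print(ctrl.job_done())"
```

```text
the job is handed in; nothing more can be done
None
```

The job is handed in at about 46 s: I switched the table off, put the one pine offcut and the pipe elbow (the only offcuts there) in the bin, stood both moulds centred on their own strips, then switched the table back on; nothing had shifted about 5 s later.

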